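# Set and lock the length stop of a cut-off jig

### The job

On the jeweller's cut-off jig, slide the loose steel stop along its rail until its face touches the end of the brass sample tube held in the jig. Then, keeping it there, lock the stop by turning the black wing knob on top of it clockwise (seen from above) until it is tight, and let go. Leave the other things on the bench where they are.

Things in the scene. Friction and masses are not known exactly. Their poses are not given: they have to be found in the camera images.
- jig: Cut-off jig, fixed: dark wooden board 110 (x) x 340 (y) x 18 mm, origin at the centre of its underside, z up. A steel rail 20 mm wide runs along its y, top 32 mm above the bench. At y = +100 mm an aluminium holder block, 46 (x) x 40 (y) mm, top 68 mm above the bench (screw head to 74), holds the sample tube. Position and yaw differ each time.
- tube_tip (a point): Centre of the free end of the brass sample tube: 12 mm in diameter, 150 mm long, fixed in the holder block along the jig's y, 48 mm above the bench. Axes parallel to the jig's; the tube runs from this point to +y, the stop comes from -y. How far it sticks out differs each time.
- stop_face (a point): Centre of the front (+y) face of the sliding stop, 47 mm above the bench; axes parallel to the jig's. The stop is a dark steel saddle astride the rail, 48 (x) x 40 (y) mm, from 20 to 60 mm above the bench; it extends from this face to -y. The knob's axis is 20 mm behind (-y of) this face. The face meets the tube's end and cannot pass it.
- stop (a joint): Position of the stop along the rail in m, 0 (far -y end) to 0.175, growing towards the tube (+y of the jig). It slides with about 2.5 N of friction while the knob is loose.
- clamp_knob (a joint): Angle of the clamp knob in rad, 0 (fully loose) to 1.5 (fully tight, end of its turn), growing clockwise seen from above. It starts loose, below 0.4, begins to grip the rail at about 0.75 and holds firmly from 1.2 on. It takes about 0.1 to 0.2 N m to turn and stays where it is left.
- knob_grip (a point): Point to grip on the clamp knob, on its vertical axis, 89 mm above the bench. The knob is a black upright wing bar, 50 mm long (x of this point, turns with the knob), 13 mm thick (y), from 75 to 99 mm above the bench, over a disc 24 mm across (71 to 77 mm). At knob angle 0 the bar lies along the jig's x.
- bench_block: Bystander, loose: square steel bench block 64 x 64 x 20 mm, origin at the centre of its underside.
- dish: Bystander, loose: white ceramic dish, 90 mm across, 32 mm high, origin at the centre of its underside.
- brush: Bystander, loose: bench brush about 170 mm long lying along its x.
- hammer: Bystander, loose: small hammer about 200 mm long lying along its x.

How it is judged:
By the outcome, as a careful person would: the job done as asked, in the order asked, and still so for the second after the job is handed in, with the robot touching nothing.
It also fails if it takes over 42 s, if anything falls off the work surface, if the arm or the gripper's body presses on something with over 40 N, if the wrist force passes 120 N, or if a joint passes its speed limit or range.

### The arm

A 6-joint arm with a two-finger parallel gripper is mounted at the origin on the work surface. World frame = base frame: x ahead of the robot, y to its left, z up, the work surface at z = 0. Lengths are in m, angles in rad, forces in N, time in s.
With the tool pointing down it reaches from about 0.375 to 0.9 m from the base axis. Payload 3.1 kg.
Tool frame: the origin (TCP) lies midway between the tips of the shut fingers; the grasp point (between the pads) lies ctrl.grasp_offset behind it (ctrl.grasp_offset is the distance from the TCP to the grasp point, in m); z points along the fingers, y is the line along which they close (so a half turn about z gives the same grasp; the last joint's range is limited). The gripper opens to 87 mm and grips with 3 to 60 N. Pads are 19 mm wide; open, the fingers measure 117 mm over their backs; the gripper's body (75 mm by 190 mm) begins 51 mm behind the grasp point.
Start: joints at [1.137, 0.527, 1.433, -0, 1.181, -0.178], TCP at [0.157, 0.605, 0.223] pointing down, gripper open.
Joint ranges: [-3.08, 3.08], [-0.75, 2.2], [0.22, 2.44], [-1.43, 4.57], [0, 2.65], [-2.85, 2.85]. Speed limits (rad/s): [2.79, 2.79, 3.14, 3.14, 3.14, 3.14].

### API

Orientations are given as [roll, pitch, yaw] about the fixed x, y, z axes, in that order (R = Rz(yaw) Ry(pitch) Rx(roll)).
In Python, from cell import read_state, cams, order, ctrl gives the robot as it stands.
- The arm moves only by the tool jog_arm, never from a script. Its arguments are lists of equal length, an entry for each row: "gripper": the finger opening in cm, from 0 to 8.7; "delta_pos": the shift along the tool's x, y, z in cm, a list of three; "delta_rot": the turn, a rotation vector about the tool's x, y, z in rad, a list of three. A call has 1 to 20 rows; each row shifts and turns the commanded pose from where the row before left it, along the tool's axes as they then stand; what a row does not reach is not made up. A row lasts 1/8 s, in which the tool goes at most 62.5 mm and 10.7 degrees, less where a joint would pass 70% of its speed; a pose out of reach is approached as far as the arm can. A call with a gripper value outside its range is refused whole. The fingers move at their own pace and stop on an object; "squeeze" is the grip in N (left out, the last holds). Time passes only in rows, so rows that do not move let the fingers close. It gives the time, the measured TCP pose, the force, the opening and the grip force at its end, in the units of the state.
- read_state(): the state, without advancing time (a new reading comes with each control period).
- cams.read_camera(name): name is "side" or "top"; returns a dict with "image" (480x640x3 uint8, red, green, blue), "fx", "fy", "cx", "cy" (pixels), "dist_coeffs" ([k1, k2, p1, p2, k3] as OpenCV has them; the pictures are not rectified), "R" (3x3) and "t" (3): a world point X has camera coordinates R X + t. Camera axes: x right, y down, z forward; pixel columns grow to the right and rows downward; lengths in m; the calibration is good to about 2 mm. A picture is of the moment at which its call begins. There is no depth.
- order.close_job(): hands the job in; it is judged then, once.
The state is a dict: "t": time; "q": joint angles; "joint_velocities": joint speeds; "tau": joint torques, N m; "tcp_pos": TCP position; "tool_rot": TCP orientation; "force": force on the tool from outside, world axes, zero at the start; "torque": the same for the moment, N m; "gripper_width": opening from 0.0 (shut) to 1.0 (fully open); "finger_force": force on a finger pad.
Only numpy, scipy, OpenCV 4.12 (cv2) and the standard library are available. Lean on these libraries where they do the work, as an engineer would, in place of code of your own. Each camera call takes 0.05 s, during which the arm holds its last target. There are 200 camera calls.

## Working session

There is one attempt and no reset: what is moved stays moved. The work goes in short steps, Python scripts to look and compute and a tool call to move; the robot and the scene stay as the last step left them, time stands still between calls to the robot, and variables do not carry over. Pictures are saved under pics/ and viewed, at most 10 in all, crops included, and the job is handed in when it is done.

Besides the shell and the picture viewer there is one more tool, called after "Request:" in YAML: its name, and indented under it one key for each argument. jog_arm: Moves the arm, as the interface text tells. Its arguments: {"type":"object","properties":{"gripper":{"type":"array"},"delta_pos":{"type":"array"},"delta_rot":{"type":"array"},"squeeze":{"type":"number"}},"required":["gripper","delta_pos","delta_rot"]}

```bash
mkdir -p pics; python3 - <<'E'
from cell import read_state, cams, order, ctrl
import cv2
print(ctrl.grasp_offset, read_state())
for n in("top","side"):
    c=cams.read_camera(n); cv2.imwrite(f"pics/{n}0.png",c["image"][...,::-1]); print(n,{k:v for k,v in c.items() if k!="image"})
E
```

```text
0.0187 {'t': 0.0, 'q': array([ 1.13753371e+00,  5.28476569e-01,  1.43389033e+00, -1.76768949e-05,
        1.18135225e+00, -1.78505357e-01]), 'joint_velocities': array([-1.72823425e-03, -7.93110229e-05, -1.20836796e-04, -9.41898902e-04,
        3.40383195e-04,  1.30418998e-04]), 'tau': array([ 1.81889891e-04, -4.40026259e+01, -1.76598483e+01,  6.34381059e-02,
        5.80447877e-02, -1.30965559e-04]), 'tcp_pos': array([0.15718101, 0.60417332, 0.22156902]), 'tool_rot': array([-3.13949705e+00, -3.61498781e-04,  2.88684174e+00]), 'force': array([-0.34158507, -0.17582439,  0.58016519]), 'torque': array([0.01403002, 0.03254902, 0.00583076]), 'finger_force': 0.0, 'gripper_width': 0.9992998096131559}
top {'fx': 609.3036352722861, 'fy': 609.3036352722861, 'cx': 312.4599807443088, 'cy': 241.29101725338293, 'dist_coeffs': array([-0.08802534,  0.        ,  0.        ,  0.        ,  0.        ]), 'R': array([[-0.00257024, -0.99999418,  0.00224159],
       [-0.99796555,  0.00242221, -0.06370952],
       [ 0.06370372, -0.00240078, -0.99796597]]), 't': array([0.03380312, 0.57759971, 1.5880944 ])}
side {'fx': 501.58692549545634, 'fy': 501.58692549545634, 'cx': 317.9746136837065, 'cy': 237.70129299006436, 'dist_coeffs': array([-0.08626919,  0.        ,  0.        ,  0.        ,  0.        ]), 'R': array([[ 0.96991502, -0.24332966,  0.00745205],
       [-0.16214849, -0.66855285, -0.72577197],
       [ 0.18158394,  0.7027288 , -0.68789499]]), 't': array([-0.57162574,  0.17729392,  1.15815246])}
```

View pics/top0.png

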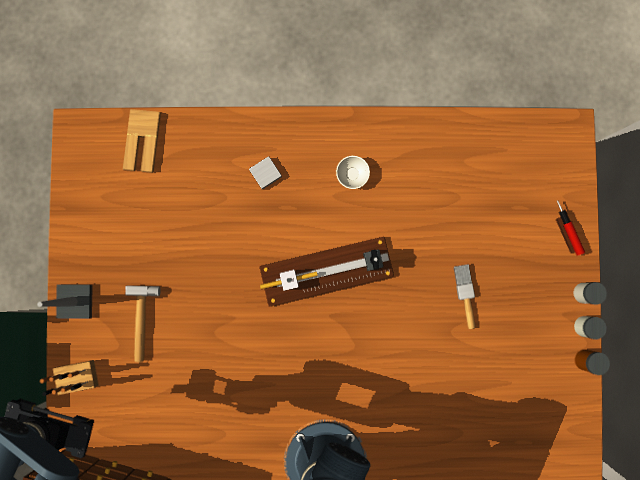

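View pics/side0.png

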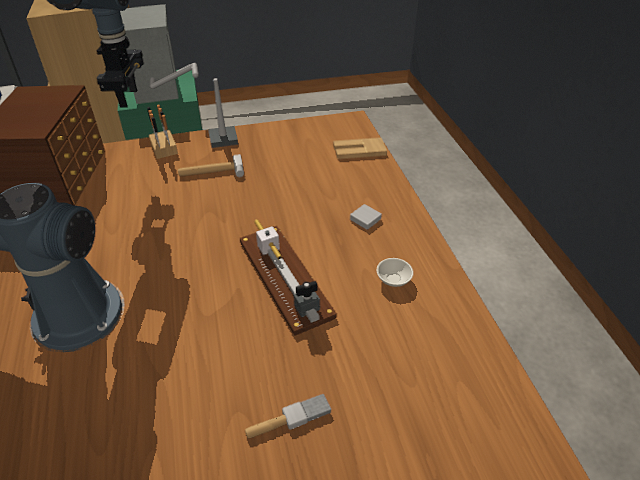

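The top view shows the jig centred near (328,271), the holder near (289,280) and the stop near (376,260). In the side view the knob is near (306,288). Next I'll enlarge both.

```bash
python3 - <<'E'
import cv2
t=cv2.imread("pics/top0.png")[225:315,250:410]; cv2.imwrite("pics/topc.png",cv2.resize(t,None,fx=5,fy=5,interpolation=2))
s=cv2.imread("pics/side0.png")[215:345,230:350]; cv2.imwrite("pics/sidec.png",cv2.resize(s,None,fx=4.6,fy=4.6,interpolation=2))
E
```

```text
(no output)
```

View pics/topc.png

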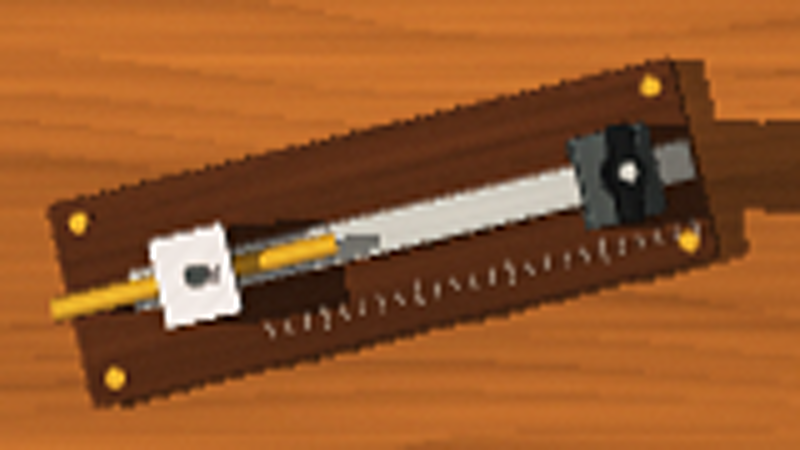

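View pics/sidec.png

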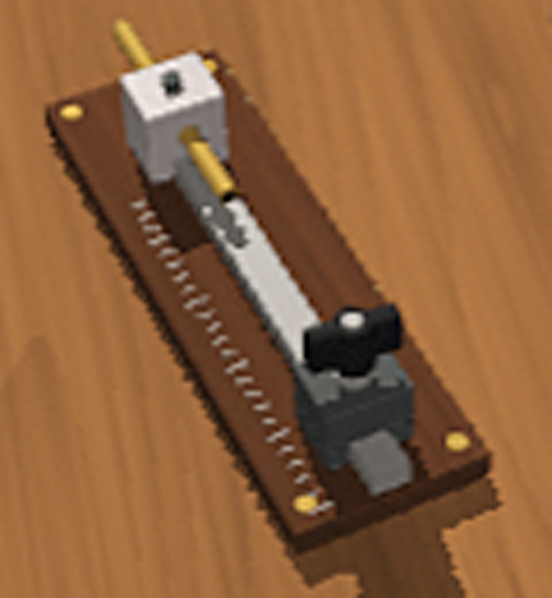

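The crops show the board corners, the knob top at crop (628,172) in the top view and (352,320) in the side view. The tube tip is at (338,245) and (232,192). The bar is turned slightly clockwise from jig x. I'll fit the poses from these points in both views.

```bash
cat > fit.py <<'E'
from cell import read_state, cams
import numpy as np, cv2
from scipy.optimize import least_squares
from scipy.spatial.transform import Rotation as Ro
C={n:cams.read_camera(n) for n in("top","side")}
def proj(n,X):
    c=C[n];K=np.array([[c["fx"],0,c["cx"]],[0,c["fy"],c["cy"]],[0,0,1]])
    return cv2.projectPoints(np.array(X,float).reshape(-1,1,3),cv2.Rodrigues(c["R"])[0],c["t"],K,c["dist_coeffs"])[0].reshape(-1,2)
def w(p,X):
    return Ro.from_euler('z',p[2]).apply(X)+[p[0],p[1],0]
E
python3 - <<'E'
from fit import *
f=lambda a,s,o:(np.array(a)+.5)/s-.5+np.array(o)
top=f([(50,208),(95,405),(718,262),(670,60),(628,172),(338,245)],5,(250,225))
side=f([(215,52),(48,108),(295,530),(490,460),(352,320),(232,192)],4.6,(230,215))
def pts(p): return w(p,[(.055,.17,.018),(-.055,.17,.018),(-.055,-.17,.018),(.055,-.17,.018),(0,p[3],.100),(0,p[4],.050)])
r=lambda p:np.r_[(proj("top",pts(p))-top).ravel(),(proj("side",pts(p))-side).ravel()]
s=least_squares(r,[.5,0,.23,-.12,.03],loss="soft_l1");p=s.x
print(p.round(4));print(s.fun.reshape(-1,2).round(2))
k=w(p,[0,p[3],.089]);print("knob",k,"tip",w(p,[0,p[4],.048]),"travel",p[4]-p[3]-.02,"yhat",w([0,0,p[2]],[0,1,0]))
for a,b in [((622,128),(635,220))]:
    # bar angle: invert by search
    q=f([a,b],5,(250,225));d=q[0]-q[1]
    g=[(abs(np.cross(np.diff(proj("top",[k-.02*e,k+.02*e]),axis=0)[0],d)),t) for t in np.arange(-.2,.6,.01) for e in [np.array([np.cos(p[2]-t),np.sin(p[2]-t),0])]]
    print("knob angle",min(g)[1])
st=read_state();Rt=Ro.from_euler('xyz',st["tool_rot"]);print(st["tcp_pos"],"tool-frame delta to knob above:",Rt.inv().apply(np.r_[k[:2],.13]-st["tcp_pos"]))
E
```

```text
[ 0.5007 -0.0048  0.2284 -0.1229  0.0263]
[[-0.58 -1.32]
 [-0.17  0.11]
 [ 1.08 -1.03]
 [ 0.86 -1.19]
 [ 0.11 -0.34]
 [-0.12 -1.  ]
 [-0.11 -1.18]
 [-1.89 -0.83]
 [-1.06  1.83]
 [ 0.21 -0.79]
 [-0.9   0.21]
 [-1.41  0.5 ]]
knob [ 0.52856251 -0.124514    0.089     ] tip [0.49480089 0.02073512 0.048     ] travel 0.12912127109052196 yhat [-0.22640376  0.97403354  0.        ]
knob angle 0.10000000000000026
[0.15732815 0.6044425  0.22195707] tool-frame delta to knob above: [-0.54300997 -0.61173346  0.09257959]<stdin>:13: DeprecationWarning: Arrays of 2-dimensional vectors are deprecated. Use arrays of 3-dimensional vectors instead. (deprecated in NumPy 2.0)
```

Request:
jog_arm:
  gripper: [8.7,8.7,8.7,8.7,8.7,8.7,8.7,8.7,8.7,8.7,8.7,8.7,8.7,8.7,8.7,8.7,8.7,8.7,8.7,8.7]
  delta_pos:
    - [-2.7,-3.05,0]
    - [-2.7,-3.05,0]
    - [-2.7,-3.05,0]
    - [-2.7,-3.05,0]
    - [-2.7,-3.05,0]
    - [-2.7,-3.05,0]
    - [-2.7,-3.05,0]
    - [-2.7,-3.05,0]
    - [-2.7,-3.05,0]
    - [-2.7,-3.05,0]
    - [-2.7,-3.05,0]
    - [-2.7,-3.05,0]
    - [-2.7,-3.05,0]
    - [-2.7,-3.05,0]
    - [-2.7,-3.05,0]
    - [-2.7,-3.05,0]
    - [-2.7,-3.05,0]
    - [-2.7,-3.05,0]
    - [-2.7,-3.05,0]
    - [-2.7,-3.05,0]
  delta_rot:
    - [0,0,0]
    - [0,0,0]
    - [0,0,0]
    - [0,0,0]
    - [0,0,0]
    - [0,0,0]
    - [0,0,0]
    - [0,0,0]
    - [0,0,0]
    - [0,0,0]
    - [0,0,0]
    - [0,0,0]
    - [0,0,0]
    - [0,0,0]
    - [0,0,0]
    - [0,0,0]
    - [0,0,0]
    - [0,0,0]
    - [0,0,0]
    - [0,0,0]

```text
t: 2.7
tcp_pos: [0.5267, -0.1228, 0.2224]
tool_rot: [3.141, -0.0, 2.887]
force: [0.7, -0.4, 0.7]
gripper_width: 0.997
finger_force: 0.0
```

Request:
jog_arm:
  gripper: [8.7,8.7,8.7,6,5,5]
  delta_pos:
    - [0,0,2]
    - [0,0,2]
    - [0,0,2]
    - [0,0,2]
    - [0,0,0]
    - [0,0,0]
  delta_rot:
    - [0,0,-0.13]
    - [0,0,-0.13]
    - [0,0,-0.12]
    - [0,0,0]
    - [0,0,0]
    - [0,0,0]

```text
t: 3.45
tcp_pos: [0.5267, -0.1218, 0.1431]
tool_rot: [-3.141, 0.001, -3.016]
force: [-0.7, 1.1, -0.1]
gripper_width: 0.74
finger_force: 0.0
```

```bash
python3 - <<'E'
from fit import *
st=read_state();Rt=Ro.from_euler('xyz',st["tool_rot"]);print(st)
print("to knob, tcp z .079:",Rt.inv().apply(np.array([.5286,-.1245,.079])-st["tcp_pos"])*100)
for n,(u,v) in(("top",(376,260)),("side",(306,288))):
    im=C[n]["image"][v-40:v+40,u-50:u+50,::-1]; cv2.imwrite(f"pics/{n}1.png",im)
a=[cv2.resize(cv2.imread(f"pics/{n}1.png"),None,fx=4,fy=4,interpolation=2) for n in("top","side")]
cv2.imwrite("pics/both1.png",np.hstack(a))
E
```

```text
{'t': 3.55, 'q': array([-4.33951355e-01,  5.24893626e-01,  1.72202469e+00, -2.51501448e-05,
        8.92760799e-01, -2.12999717e+00]), 'joint_velocities': array([ 0.00033943, -0.00211491,  0.00113561,  0.00151393, -0.0024182 ,
       -0.00073702]), 'tau': array([-1.88619382e-02, -3.88508677e+01, -1.28715384e+01, -5.60766191e-02,
        4.92356590e-02,  5.90903601e-04]), 'tcp_pos': array([ 0.52697286, -0.12187277,  0.14346654]), 'tool_rot': array([-3.14056087e+00,  1.61165895e-03, -3.01632658e+00]), 'force': array([ 0.18049151, -0.15580183,  0.64470401]), 'torque': array([ 0.05510164, -0.01738156,  0.0323205 ]), 'finger_force': 0.0, 'gripper_width': 0.6533826624365957}
to knob, tcp z .079: [-0.11822485 -0.27434156  6.44713969]
```

View pics/both1.png

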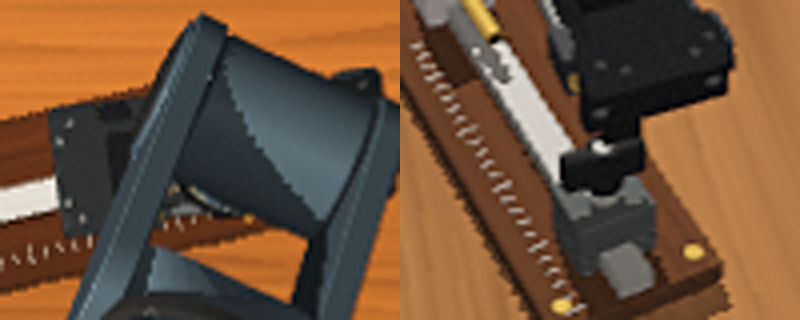

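The top camera is blocked by the arm. In the side view the gripper sits above the knob (crop around 600,165), with the fingers clear of it. I'm going down and closing.

Request:
jog_arm:
  gripper: [5,5,5,5,5,5]
  delta_pos:
    - [-0.1,-0.27,1.4]
    - [0,0,1.4]
    - [0,0,1.4]
    - [0,0,1.2]
    - [0,0,0.95]
    - [0,0,0]
  delta_rot:
    - [0,0,0]
    - [0,0,0]
    - [0,0,0]
    - [0,0,0]
    - [0,0,0]
    - [0,0,0]

```text
t: 4.3
tcp_pos: [0.5271, -0.1239, 0.0781]
tool_rot: [3.141, -0.002, -3.016]
force: [0.4, -0.4, 0.2]
gripper_width: 0.574
finger_force: 0.0
```

Request:
jog_arm:
  gripper: [1,0.5,0.5,0.5,0.5,0.5,0.5,0.5]
  delta_pos:
    - [0,0,0]
    - [0,0,0]
    - [0,0,0]
    - [0,0,0]
    - [0,0,0]
    - [0,0,0]
    - [0,0,0]
    - [0,0,0]
  delta_rot:
    - [0,0,0]
    - [0,0,0]
    - [0,0,0]
    - [0,0,0]
    - [0,0,0]
    - [0,0,0]
    - [0,0,0]
    - [0,0,0]
  squeeze: 40

```text
t: 5.3
tcp_pos: [0.5277, -0.1242, 0.0792]
tool_rot: [-3.141, 0.0, -3.016]
force: [-0.6, 0.6, 2.1]
gripper_width: 0.145
finger_force: 40.0
```

Request:
jog_arm:
  gripper: [0.5,0.5,0.5,0.5,0.5,0.5,0.5,0.5,0.5,0.5,0.5,0.5,0.5]
  delta_pos:
    - [0.1,0.95,0]
    - [0.1,0.95,0]
    - [0.1,0.95,0]
    - [0.1,0.95,0]
    - [0.1,0.95,0]
    - [0.1,0.95,0]
    - [0.1,0.95,0]
    - [0.1,0.95,0]
    - [0.1,0.95,0]
    - [0.1,0.95,0]
    - [0.1,0.95,0]
    - [0.1,0.95,0]
    - [0,0,0]
  delta_rot:
    - [0,0,0]
    - [0,0,0]
    - [0,0,0]
    - [0,0,0]
    - [0,0,0]
    - [0,0,0]
    - [0,0,0]
    - [0,0,0]
    - [0,0,0]
    - [0,0,0]
    - [0,0,0]
    - [0,0,0]
    - [0,0,0]

```text
t: 6.92
tcp_pos: [0.5008, -0.0107, 0.0792]
tool_rot: [3.14, -0.001, -3.017]
force: [-0.9, 1.0, 6.5]
gripper_width: 0.146
finger_force: 40.0
```

Request:
jog_arm:
  gripper: [0.5,0.5,0.5,0.5,0.5]
  delta_pos:
    - [0.02,0.2,0]
    - [0.02,0.2,0]
    - [0.02,0.2,0]
    - [0.02,0.2,0]
    - [0,0,0]
  delta_rot:
    - [0,0,0]
    - [0,0,0]
    - [0,0,0]
    - [0,0,0]
    - [0,0,0]

```text
t: 7.55
tcp_pos: [0.4993, -0.0039, 0.0792]
tool_rot: [3.141, -0.0, -3.016]
force: [-1.7, -2.7, 5.2]
gripper_width: 0.149
finger_force: 40.0
```

Request:
jog_arm:
  gripper: [0.5,0.5,0.5]
  delta_pos:
    - [0.01,0.1,0]
    - [0.01,0.1,0]
    - [0,0,0]
  delta_rot:
    - [0,0,0]
    - [0,0,0]
    - [0,0,0]

```text
t: 7.92
tcp_pos: [0.4988, -0.0021, 0.0792]
tool_rot: [3.141, -0.0, -3.016]
force: [-0.6, -2.2, 6.2]
gripper_width: 0.149
finger_force: 40.0
```

Request:
jog_arm:
  gripper: [0.5,0.5,0.5]
  delta_pos:
    - [0.01,0.1,0]
    - [0.01,0.1,0]
    - [0,0,0]
  delta_rot:
    - [0,0,0]
    - [0,0,0]
    - [0,0,0]

```text
t: 8.3
tcp_pos: [0.4983, -0.0001, 0.0792]
tool_rot: [3.141, -0.001, -3.016]
force: [-1.1, -2.3, 5.9]
gripper_width: 0.152
finger_force: 40.0
```

Request:
jog_arm:
  gripper: [0.5,0.5,0.5]
  delta_pos:
    - [0.01,0.1,0]
    - [0.01,0.1,0]
    - [0,0,0]
  delta_rot:
    - [0,0,0]
    - [0,0,0]
    - [0,0,0]

```text
t: 8.68
tcp_pos: [0.4979, 0.0018, 0.0792]
tool_rot: [3.141, -0.001, -3.016]
force: [-1.0, -2.0, 5.4]
gripper_width: 0.14
finger_force: 40.0
```

Request:
jog_arm:
  gripper: [0.5,0.5,0.5]
  delta_pos:
    - [0.01,0.1,0]
    - [0,0,0]
    - [0,0,0]
  delta_rot:
    - [0,0,0]
    - [0,0,0]
    - [0,0,0]

```text
t: 9.05
tcp_pos: [0.4978, 0.0022, 0.0792]
tool_rot: [-3.141, -0.0, -3.016]
force: [-2.0, -5.3, 6.1]
gripper_width: 0.15
finger_force: 40.0
```

Request:
jog_arm:
  gripper: [0.5,0.5,0.5]
  delta_pos:
    - [0.01,0.1,0]
    - [0,0,0]
    - [0,0,0]
  delta_rot:
    - [0,0,0]
    - [0,0,0]
    - [0,0,0]

```text
t: 9.43
tcp_pos: [0.4978, 0.0023, 0.0792]
tool_rot: [-3.14, -0.0, -3.015]
force: [-2.0, -7.8, 5.4]
gripper_width: 0.143
finger_force: 40.0
```

```bash
python3 - <<'E'
from fit import *
s=read_state();print(s["tcp_pos"],s["force"],s["torque"])
im=C["side"]["image"][210:310,230:350,::-1]; cv2.imwrite("pics/side2.png",cv2.resize(im,None,fx=5,fy=5,interpolation=2))
E
```

```text
[0.49781311 0.00230956 0.07918384] [-1.63519103 -9.17111668  5.51696267] [-1.41442707  0.24722817  0.0167825 ]
```

View pics/side2.png

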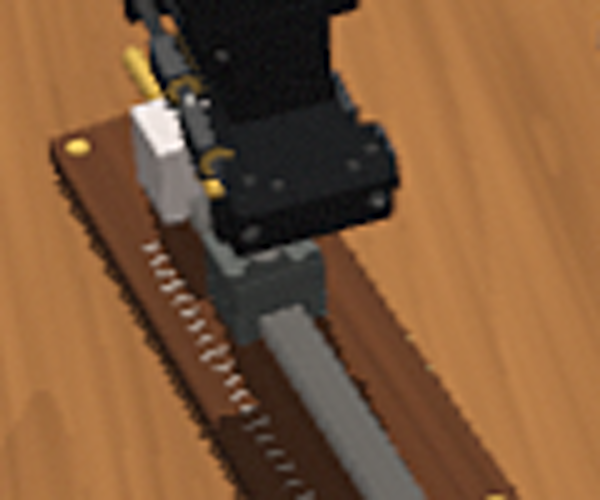

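The stop has reached the tube: it no longer advances and the force has risen to about 8 N. I'm turning the knob clockwise while keeping the pressure on.

Request:
jog_arm:
  gripper: [0.5,0.5,0.5,0.5,0.5,0.5,0.5,0.5]
  delta_pos:
    - [0,0,0]
    - [0,0,0]
    - [0,0,0]
    - [0,0,0]
    - [0,0,0]
    - [0,0,0]
    - [0,0,0]
    - [0,0,0]
  delta_rot:
    - [0,0,0.1]
    - [0,0,0.1]
    - [0,0,0.1]
    - [0,0,0.1]
    - [0,0,0.1]
    - [0,0,0.1]
    - [0,0,0.1]
    - [0,0,0]

```text
t: 10.52
tcp_pos: [0.498, 0.003, 0.0792]
tool_rot: [-3.141, 0.001, 2.567]
force: [-0.6, -4.9, 4.7]
gripper_width: 0.143
finger_force: 40.0
```

Request:
jog_arm:
  gripper: [0.5,0.5,0.5,0.5,0.5,0.5,0.5]
  delta_pos:
    - [0,0,0]
    - [0,0,0]
    - [0,0,0]
    - [0,0,0]
    - [0,0,0]
    - [0,0,0]
    - [0,0,0]
  delta_rot:
    - [0,0,0.1]
    - [0,0,0.1]
    - [0,0,0.1]
    - [0,0,0.1]
    - [0,0,0.1]
    - [0,0,0.1]
    - [0,0,0]

```text
t: 11.4
tcp_pos: [0.4985, 0.0034, 0.0792]
tool_rot: [3.14, 0.0, 1.968]
force: [0.5, -2.5, 5.7]
gripper_width: 0.146
finger_force: 40.0
```

```bash
python3 -c "
from cell import *
s=read_state();print(s)"
```

```text
{'t': 11.4, 'q': array([-2.17929895e-01,  5.93980585e-01,  1.87055175e+00,  7.52960029e-04,
        6.75632947e-01, -6.15869102e-01]), 'joint_velocities': array([-0.00030647, -0.00058289, -0.00025641,  0.00206814,  0.00045129,
       -0.0239975 ]), 'tau': array([  1.30739707, -35.20956516,  -7.13345066,   0.41689547,
         0.36776142,   0.08501171]), 'tcp_pos': array([0.49852412, 0.00343983, 0.07924327]), 'tool_rot': array([3.14015514e+00, 4.39406289e-04, 1.96814801e+00]), 'force': array([ 0.5349695 , -2.4890456 ,  5.68911496]), 'torque': array([-0.47444994, -0.03701286, -0.06098497]), 'finger_force': 40.00338792800903, 'gripper_width': 0.14620169558969978}
```

Request:
jog_arm:
  gripper: [0.5,0.5,0.5,0.5,0.5]
  delta_pos:
    - [0,0,0]
    - [0,0,0]
    - [0,0,0]
    - [0,0,0]
    - [0,0,0]
  delta_rot:
    - [0,0,0.06]
    - [0,0,0.06]
    - [0,0,0.04]
    - [0,0,0]
    - [0,0,0]

```text
t: 12.02
tcp_pos: [0.4986, 0.0034, 0.0793]
tool_rot: [3.14, 0.001, 1.813]
force: [2.0, -0.9, 6.2]
gripper_width: 0.152
finger_force: 41.2
```

```bash
python3 -c "
from cell import *
s=read_state();print(s['torque'],s['tau'],s['tool_rot'])"
```

```text
[-0.21780964 -0.23539452  0.84995034] [ -0.43789127 -35.13132691  -6.89107239   0.8024534    0.47431821
   0.85904231] [3.14019848e+00 8.91142079e-04 1.81256755e+00]
```

The knob is at its end stop: the torque jumped to 0.85 N m. I'm letting go and moving up.

Request:
jog_arm:
  gripper: [3,4,4,4,4,4,4,4,4,4]
  delta_pos:
    - [0,0,0]
    - [0,0,0]
    - [0,0,0]
    - [0,0,0]
    - [0,0,-1]
    - [0,0,-3]
    - [0,0,-4]
    - [0,0,-5]
    - [0,0,-3]
    - [0,0,0]
  delta_rot:
    - [0,0,0]
    - [0,0,0]
    - [0,0,0]
    - [0,0,0]
    - [0,0,0]
    - [0,0,0]
    - [0,0,0]
    - [0,0,0]
    - [0,0,0]
    - [0,0,0]

```text
t: 13.28
tcp_pos: [0.4995, 0.0028, 0.2421]
tool_rot: [3.135, 0.003, 1.807]
force: [0.1, 0.4, -1.4]
gripper_width: 0.461
finger_force: 0.0
```

Request:
jog_arm:
  gripper: [4,4,4,4,4,4,4]
  delta_pos:
    - [4,-1,0]
    - [4,-1,0]
    - [4,-1,0]
    - [4,-1,0]
    - [4,-1,0]
    - [4,-1,0]
    - [0,0,0]
  delta_rot:
    - [0,0,0]
    - [0,0,0]
    - [0,0,0]
    - [0,0,0]
    - [0,0,0]
    - [0,0,0]
    - [0,0,0]

```text
t: 14.15
tcp_pos: [0.3808, 0.2238, 0.238]
tool_rot: [-3.138, -0.0, 1.811]
force: [0.0, 0.7, 0.0]
gripper_width: 0.461
finger_force: 0.0
```

```bash
python3 - <<'E'
from fit import *
s=read_state();print(s["t"],s["tcp_pos"],s["force"],s["joint_velocities"].round(3))
a=[cv2.resize(C[n]["image"][v-50:v+50,u-50:u+50,::-1],(400,400),interpolation=2) for n,u,v in(("top",315,275),("side",285,265))]
cv2.imwrite("pics/end.png",np.hstack(a))
E
```

```text
14.25 [0.38287043 0.22227253 0.23834819] [ 0.19588803  0.15121511 -0.00819069] [-0.029 -0.001 -0.014  0.001 -0.001  0.002]
```

View pics/end.png

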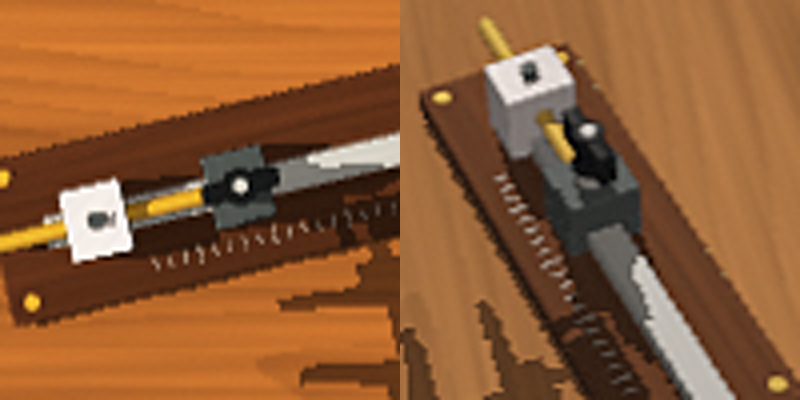

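The end picture shows the stop face at the tube end (crop about 205,195) and the knob bar lying along the rail (about 240,185), with nothing else moved on the jig. I'm handing in the job.

```bash
python3 -c "
from cell import order
print(order.close_job())"
```

```text
the job is handed in; nothing more can be done
None
```

The stop was slid until it met the tube end, the wing knob was turned clockwise to its end stop and released, and the job was handed in at about 14 s; the hand-in gave no verdict.

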